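# Check an eyepiece barrel with a collared depth gauge

## Task

The white grinding shell stands in the way in front of the brass eyepiece barrel clamped in the jig: slide it along the bench, without lifting or tipping it, into the green ring and let go of it. Then take the gauge from its rack, push its rod into the barrel's mouth until the red collar stops against the mouth, withdraw it completely, and finish while still holding it in the gripper, level and still, with its tip over the middle of the light panel and about 10 cm above it, touching nothing else. Leave the green prism and the spare brass barrel where they are.

Things in the scene. Friction and masses are not known exactly. Their poses are not given: they have to be found in the camera images.
- shell: Porcelain grinding shell, loose, about 0.4 to 0.8 kg: white round body 92 mm across and 40 mm high standing on the bench, with a dark wooden round knob on top, 24 mm across, from 50 to 88 mm above the bench. Origin: centre of the underside; z points up. Its polished underside glides easily (friction 0.2 to 0.3). It starts in the yellow ring right before the mouth of the clamped barrel.
- free_mark: Green ring painted on the bench (110 mm inside, 122 mm outside diameter, flat): where the shell is to go. Origin: its centre on the bench.
- barrel: Brass eyepiece barrel: tube 90 mm long, 32 mm outside, bore 18 mm, open at both ends, clamped immovably in the blue jig, mouth centre 75 mm above the bench, bore sloping down 15 degrees from the mouth. Origin: centre of the mouth. x axis: along the bore, into the barrel; y level; z upward, square to the bore. The jig starts 10 mm before the mouth (base 12 mm high) and stays below the barrel's top.
- gauge: Loose straight gauge, 0.2 to 0.3 kg: brass handle 80 mm long, 16 x 16 mm square; red collar 26 mm across, 8 mm thick; steel rod 12 mm across, 70 mm long, its last 10 mm tapering to 6 mm. Origin: middle of the handle, on the axis. x: along the gauge to the tip; flats face y and z. Starts level on the rack, axis 50 mm above the bench, z up. Balance point about 15 mm ahead of the origin.
- gauge_tip (a point): End of the gauge's rod, 118 mm from the gauge's origin along its x axis.
- gauge_collar (a point): Centre of the collar's front face (towards the tip), 48 mm from the gauge's origin along its x axis and 70 mm behind the tip; it meets the barrel's origin when the collar is stopped.
- rack: Fixed black rack 150 x 44 mm, base 8 mm thick, with two open-topped saddles up to 52 mm high, 34 mm behind and 85 mm ahead of its origin, in which the gauge lies; between them the handle is free to grip across its y flats from above. Origin on the bench below the gauge's origin (to a few mm); x axis as the gauge's.
- panel: Fixed light panel: white face in a black frame, 100 x 100 mm, 13 mm high, with a thin black circle of 50 mm diameter in the middle. Origin: centre of the underside, on the bench; z up.
- prism: Loose green glass prism, 36 x 36 mm, 58 mm high with a roof-shaped top. Bystander. Origin: centre of the underside.
- spare: Loose spare brass eyepiece barrel standing upright, 32 mm across, 50 mm high. Bystander. Origin: centre of the underside.
There are look-alikes about, which are no part of the job. Leave any purple look-alike of the part that bears barrel alone.

How it is judged:
On the way, in this order (a step that is already met when the one before it is completed fails the run):
1. the shell stands in the green ring, let go (horizontal distance between shell and free_mark below 0.015 m and height (world z) of shell below 0.005 m and angle between shell's own z axis and vertical below 0.1 rad and contact force between the fingers and shell below 0.3 N), for 0.2 s.
2. the rod is in the barrel with the collar against its mouth (x of gauge_collar in the frame of barrel above -0.004 m and distance between gauge_collar and barrel below 0.007 m and angle between the x axis of gauge and the x axis of barrel, either way round below 0.12 rad and contact force between the fingers and gauge above 1 N), for 0.1 s.
3. the gauge is withdrawn completely, still held (x of gauge_tip in the frame of barrel below -0.003 m and contact force between the fingers and gauge above 1 N), for 0.1 s.
At the end, for the whole second after the job is handed in: The gauge is held by the fingers alone, level within 7 degrees and still, its tip within 25 mm of the panel's centre seen from above and 70 to 160 mm above the bench; the shell stands upright and free within 15 mm of the centre of the green ring (all of step 1 and contact force between the fingers and gauge above 1 N and angle between gauge's own x axis and vertical between 1.4508 and 1.6908 rad and horizontal distance between gauge_tip and panel below 0.025 m and z of gauge_tip in the frame of panel between 0.07 and 0.16 m and linear speed of gauge below 0.02 m/s and angular speed of gauge below 0.2 rad/s and contact force between gauge and rack below 0.1 N and contact force between gauge and panel below 0.1 N and contact force between gauge and barrel below 0.1 N and contact force between gauge and shell below 0.1 N and contact force between gauge and prism below 0.1 N and contact force between gauge and spare below 0.1 N); the arm keeps its last pose, push and grip.
It fails at once if the shell is lifted off the bench (8 mm) (height (world z) of shell above 0.008 m).
It fails at once if the shell is tipped (angle between shell's own z axis and vertical above 0.25 rad).
It fails at once if the prism is disturbed (20 mm) (distance of prism from where it was at the start of the episode above 0.02 m).
It fails at once if the spare barrel is disturbed (20 mm) (distance of spare from where it was at the start of the episode above 0.02 m).
It also fails if it takes over 67 s, if anything falls off the work surface, if the arm or the gripper's body presses on something with over 40 N, if the wrist force passes 120 N, or if a joint passes its speed limit or range.

## Robot

A 6-joint arm with a two-finger parallel gripper is mounted at the origin on the work surface. World frame = base frame: x ahead of the robot, y to its left, z up, the work surface at z = 0. Lengths are in m, angles in rad, forces in N, time in s.
With the tool pointing down it reaches from about 0.35 to 0.975 m from the base axis. Payload 4.9 kg.
Tool frame: the origin (TCP) lies at the very end of the fingers, on their centre line; the grasp point (between the pads) lies ctrl.grip_point_offset behind it (ctrl.grip_point_offset is the distance from the TCP to the grasp point, in m); z points along the fingers, y is the line along which they close (so a half turn about z gives the same grasp; the last joint's range is limited). The gripper opens to 85 mm and grips with 20 to 120 N. Pads are 22 mm wide; open, the fingers measure 114 mm over their backs; the gripper's body (76 mm by 85 mm) begins 54 mm behind the grasp point. The pads swing forward as they close: fully open they stand 13 mm farther back than shut.
Start: joints at [1.078, 0.053, 1.613, -0, 1.476, -0.119], TCP at [0.228, 0.582, 0.209] pointing down, gripper open.
Joint ranges: [-3.01, 3.01], [-1.01, 2.22], [0.06, 2.58], [-1.02, 4.17], [0.09, 2.62], [-3.14, 3.14]. Speed limits (rad/s): [2.57, 2.57, 3.14, 3.14, 3.14, 3.14].

## Interface

Orientations are given as a rotation vector (axis times angle).
In Python, from station import ctrl gives the robot as it stands. The module is installed in compiled form; this text tells all that it offers.
- The arm moves only by the tool drive_tool, never from a script. Its argument "steps" is a list of rows, each an object with "translation": the shift along the tool's x, y, z normalised to -1 to 1, where 1 is 4 cm, a list of three; "angular": the turn, a rotation vector about the tool's x, y, z normalised to -1 to 1, where 1 is 8 degrees, a list of three; "gripper": the opening, from 0 (shut) to 1 (fully open). In form: [{"translation": [dx, dy, dz], "angular": [wx, wy, wz], "gripper": gripper}, ...]. A call has 1 to 8 rows; each row shifts and turns the commanded pose from where the row before left it, along the tool's axes as they then stand; what a row does not reach is not made up. A row lasts 1/8 s, in which the tool goes at most 62.5 mm and 10.7 degrees, less where a joint would pass 70% of its speed; a pose out of reach is approached as far as the arm can. A call with a number of a shift or a turn outside -1 to 1 is refused whole. A call with a gripper value outside its range is refused whole. The fingers move at their own pace and stop on an object; "force" is the grip in N (left out, the last holds). Time passes only in rows, so rows that do not move let the fingers close. It gives the time, the measured TCP pose, the force, the opening and the grip force at its end, in the units of the state.
- ctrl.get_obs(): the state, without advancing time (a new reading comes with each control period).
- ctrl.get_image(name): name is "side" or "top" or "wrist"; returns a dict with "color" (420x560x3 uint8, red, green, blue), "depth" (420x560 float32, m along the optical axis (not along the pixel's ray), 0 where there is no reading), "fx", "fy", "cx", "cy" (pixels), "R" (3x3) and "t" (3): a world point X has camera coordinates R X + t. Camera axes: x right, y down, z forward; pixel columns grow to the right and rows downward; lengths in m; the calibration is good to about 2 mm. A picture is of the moment at which its call begins.
- ctrl.finish_job(): hands the job in; it is judged then, once.
The state is a dict: "t": time; "q": joint angles; "dq": joint speeds; "effort": joint torques, N m; "tool_pos": TCP position; "tool_rot": TCP orientation; "contact_force": force on the tool from outside, world axes, zero at the start; "wrist_torque": the same for the moment, N m; "opening": finger opening in m; "grip_force": force on a finger pad.
Only numpy, scipy, OpenCV 4.12 (cv2) and the standard library are available. Lean on these libraries where they do the work, as an engineer would, in place of code of your own. Each camera call takes 0.05 s, during which the arm holds its last target. There are 200 camera calls.

## Working session

There is one attempt and no reset: what is moved stays moved. The work goes in short steps, Python scripts to look and compute and a tool call to move; the robot and the scene stay as the last step left them, time stands still between calls to the robot, and variables do not carry over. Pictures are saved under pics/ and viewed, at most 10 in all, crops included, and the job is handed in when it is done.

Besides the shell and the picture viewer there is one more tool, called after ">>>" by a JSON object that holds its "method" and its "body", one argument or row to a line. drive_tool: Moves the arm, as the interface text tells. Its arguments: {"type":"object","properties":{"steps":{"type":"array"},"force":{"type":"number"}},"required":["steps"]}

```bash
mkdir -p pics; python3 - <<'E'
from station import ctrl
import cv2,pickle
for n in("top","side"):
    d=ctrl.get_image(n);pickle.dump(d,open(n+".pkl","wb"))
    cv2.imwrite(f"pics/{n}0.png",cv2.resize(d["color"][:,:,::-1],(800,600),interpolation=cv2.INTER_CUBIC))
    print(n,d["fx"],d["R"],d["t"])
print(ctrl.get_obs(),ctrl.grip_point_offset)
E
```

```text
top 499.18067610871896 [[-0.01554817 -0.99987119 -0.00398126]
 [-0.98829289  0.01597228 -0.15173017]
 [ 0.15177421  0.00157553 -0.98841393]] [-0.05250337  0.60966437  1.15407989]
side 473.6361138278571 [[-0.99995219  0.00106126 -0.00972077]
 [ 0.00825974  0.62377715 -0.7815586 ]
 [ 0.00523416 -0.78160153 -0.62375609]] [0.57937242 0.08777247 0.85070369]
{'t': 0.1, 'q': array([ 1.07797582e+00,  5.33181143e-02,  1.61414890e+00, -2.93573817e-05,
        1.47600473e+00, -1.19025602e-01]), 'dq': array([ 0.00110687, -0.00317377, -0.00361256, -0.00046793, -0.00195949,
       -0.00022563]), 'effort': array([ 1.06209695e-04, -3.94906282e+01, -3.71360672e+01, -1.18832140e-04,
        3.85935127e-03, -9.56599877e-06]), 'tool_pos': array([0.22795445, 0.58129816, 0.20817374]), 'tool_rot': array([-5.83638788e-01, -3.08635411e+00,  2.82796188e-03]), 'contact_force': array([-0.18786822, -0.77937751,  0.35438211]), 'wrist_torque': array([ 0.00900765, -0.02194379, -0.01550365]), 'grip_force': 0.0, 'opening': 0.08563993531351605} 0.0187
```

View pics/top0.png

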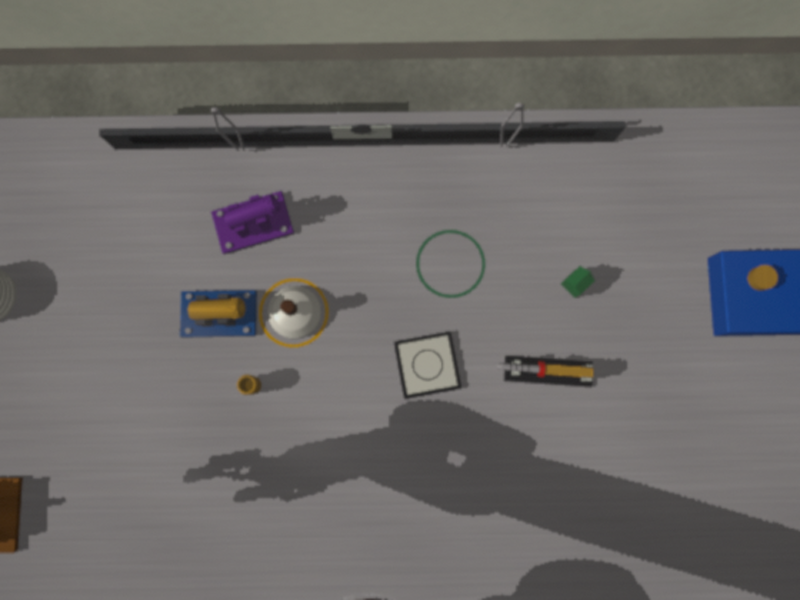

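View pics/side0.png

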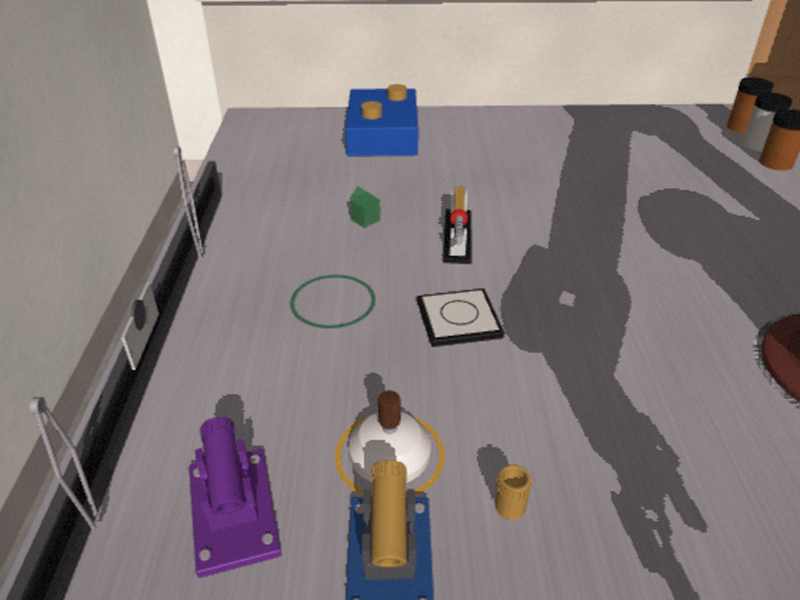

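The top view shows the brass barrel in the blue jig at (218,308) with its mouth facing the shell at (293,310), and the purple look-alike at (252,220). The spare is at (248,385), the green ring at (450,263), and the panel at (427,365). The gauge is at (550,370) with its tip to the left, and the prism is at (578,281). The barrel to use is the brass one in the blue jig, because the description names brass and a blue jig. I'll confirm this in an enlarged crop and measure.

```bash
cat > h.py <<'E'
import numpy as np,cv2,pickle
from scipy.spatial.transform import Rotation as Ro
def cloud(d):
    v,u=np.mgrid[0:420,0:560];z=d["depth"]
    P=np.stack([(u-d["cx"])/d["fx"]*z,(v-d["cy"])/d["fy"]*z,z],-1)
    return (P-d["t"])@d["R"]
def ray(d,u,v,h):
    r=np.array([(u-d["cx"])/d["fx"],(v-d["cy"])/d["fy"],1])@d["R"];c=-d["R"].T@d["t"]
    return c+r*(h-c[2])/r[2]
E
python3 - <<'E'
from h import *
T=pickle.load(open("top.pkl","rb"));P=cloud(T);c=T["color"]
hsv=cv2.cvtColor(c,cv2.COLOR_RGB2HSV);H,S,V=[hsv[...,i].astype(int) for i in range(3)]
def sel(x0,x1,y0,y1,m):
    k=np.zeros((420,560),bool);k[int(y0*.7):int(y1*.7),int(x0*.7):int(x1*.7)]=1;return k&m&(T["depth"]>0)
def rep(n,k):
    p=P[k];print(n,len(p),np.median(p,0).round(4),p.min(0).round(3),p.max(0).round(3));return p
def circ(p):
    A=np.c_[2*p[:,:2],np.ones(len(p))];s=np.linalg.lstsq(A,(p[:,:2]**2).sum(1),rcond=None)[0]
    print("  circ",s[:2].round(4),np.sqrt(s[2]+s[0]**2+s[1]**2).round(4))
brass=(H>10)&(H<28)&(S>120);z=P[...,2]
p=rep("ring",sel(405,495,220,305,(H>50)&(H<90)&(S>60)));circ(p)
p=rep("yellow",sel(250,340,270,355,brass&(z<.01)));circ(p)
p=rep("shellrim",sel(250,340,270,355,(S<60)&(z>.012)&(z<.06)))
circ(p[(p[:,2]<.035)])
p=rep("knobtop",sel(250,340,270,355,(z>.080)))
p=rep("barrel",sel(180,250,285,330,brass&(z>.04)))
q=p-p.mean(0);print(np.linalg.svd(q,full_matrices=False)[2].round(3),p.mean(0))
b=rep("jigbase",sel(170,262,280,345,(H>100)&(H<130)&(S>90)&(z<.025)))
uv=np.argwhere(sel(170,262,280,345,(H>100)&(H<130)&(S>90)&(z<.025)))
pts=b[:,:2];print(cv2.minAreaRect((pts*1000).astype(np.float32)))
p=rep("handle",sel(500,600,350,390,brass&(z>.03)));print(cv2.minAreaRect((p[:,:2]*1000).astype(np.float32)))
p=rep("collar",sel(500,600,350,390,((H<8)|(H>172))&(S>120)))
p=rep("gauge all",sel(490,600,350,390,(z>.045)));print(cv2.minAreaRect((p[:,:2]*1000).astype(np.float32)))
p=rep("panel",sel(385,470,325,405,(z>.006)&(z<.03)));print(cv2.minAreaRect((p[:,:2]*1000).astype(np.float32)))
p=rep("prism",sel(555,600,260,300,(z>.02)));p=rep("spare",sel(230,265,370,400,(z>.03)))
a=cv2.resize(c[180:250,115:245],None,fx=6,fy=6,interpolation=3)[:,:780]
b=cv2.resize(c[240:280,340:426],None,fx=780/86,fy=4.3*1.2,interpolation=3)
b=cv2.resize(c[242:275,340:426],(780,180),interpolation=3)
cv2.imwrite("pics/crop.png",np.vstack([a,b])[...,::-1])
E
```

```text
ring 161 [ 0.6596 -0.1478  0.0007] [ 0.609 -0.208 -0.006] [ 0.726 -0.091  0.01 ]
  circ [ 0.668  -0.1491] 0.058
yellow 313 [0.5823 0.1294 0.001 ] [ 0.526  0.066 -0.004] [0.646 0.187 0.008]
  circ [0.5857 0.1263] 0.058
shellrim 958 [0.579  0.1174 0.0316] [0.54  0.08  0.012] [0.63  0.169 0.059]
  circ [0.5844 0.1234] 0.0372
knobtop 86 [0.5837 0.1227 0.088 ] [0.573 0.112 0.08 ] [0.595 0.135 0.093]
barrel 482 [0.5834 0.2396 0.0765] [0.568 0.199 0.053] [0.602 0.289 0.094]
[[-0.007 -0.983  0.184]
 [ 0.999 -0.017 -0.05 ]
 [ 0.053  0.183  0.982]] [0.58374952 0.24041175 0.07647712]
jigbase 759 [0.5696 0.2469 0.0125] [0.546 0.191 0.005] [0.624 0.319 0.021]
((584.8301391601562, 254.9755859375), (77.29850769042969, 127.90694427490234), 0.13302180171012878)
handle 230 [ 0.4733 -0.3334  0.0574] [ 0.465 -0.373  0.041] [ 0.485 -0.297  0.065]
((473.9161071777344, -334.5048828125), (76.06428527832031, 16.06319236755371), 84.79733276367188)
collar 53 [ 0.478  -0.2899  0.0586] [ 0.466 -0.305  0.008] [ 0.493 -0.285  0.066]
gauge all 464 [ 0.477  -0.301   0.0564] [ 0.459 -0.375  0.045] [ 0.491 -0.217  0.066]
((477.7140808105469, -295.0447998046875), (157.59426879882812, 24.457645416259766), 84.54313659667969)
panel 1679 [ 0.4897 -0.1042  0.0126] [ 0.432 -0.165  0.006] [ 0.554 -0.032  0.022]
((492.69366455078125, -100.70738220214844), (121.61225891113281, 132.5045166015625), 2.121659755706787)
prism 274 [ 0.6253 -0.3613  0.0468] [ 0.602 -0.387  0.021] [ 0.65  -0.339  0.062]
spare 116 [0.4602 0.1948 0.0479] [0.444 0.179 0.031] [0.477 0.213 0.058]
```

View pics/crop.png

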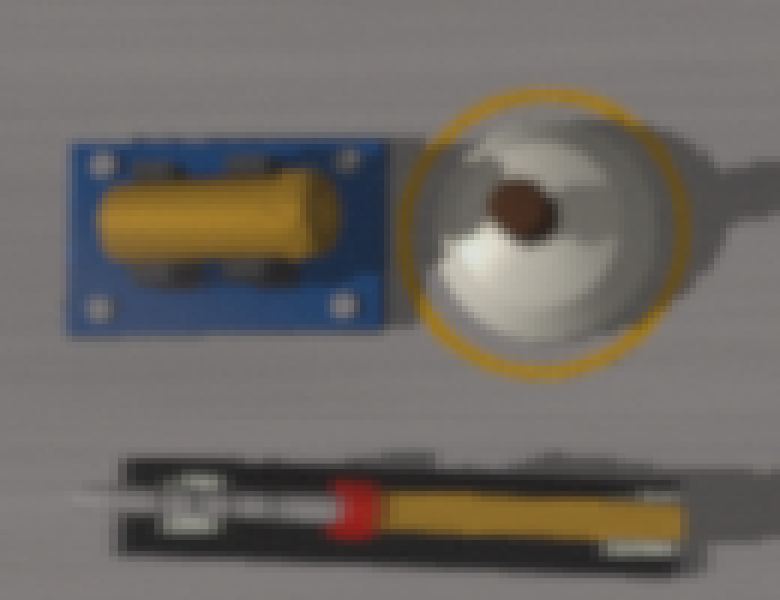

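The crop confirms a brass barrel in the blue jig, mouth on the right at about (320,215). The shell has its brown knob at (522,208), and the gauge has its red collar at (352,510) with the tip pointing left. Next is a planning helper.

```bash
cat >> h.py <<'E'
def Rt(yaw,tilt=0):
    """tool x horizontal = world y turned by yaw(deg); tilt = degrees tool x dips"""
    B=np.array([[0,1,0],[1,0,0],[0,0,-1]]).T.astype(float)
    return Ro.from_euler('z',yaw,degrees=True)*Ro.from_matrix(B)*Ro.from_euler('y',-tilt,degrees=True)
def plan(o,p1,R1,N,g):
    p=np.array(o["tool_pos"]);R=Ro.from_rotvec(o["tool_rot"]);p0=p.copy();R0=R;p1=np.array(p1)
    d=(R0.inv()*R1).as_rotvec()
    print(o["t"],"yaw err deg",np.degrees(d).round(2),"dist",(p1-p0).round(4))
    for i in range(1,N+1):
        pt=p0+(p1-p0)*i/N;rt=R0*Ro.from_rotvec(d*i/N)
        t=(R.inv().apply(pt-p)/.04).round(2);a=(np.degrees((R.inv()*rt).as_rotvec())/8).round(2)
        p=p+R.apply(t*.04);R=R*Ro.from_rotvec(np.radians(a*8))
        print('{"translation":%s,"angular":%s,"gripper":%g},'%(t.tolist(),a.tolist(),g))
E
python3 - <<'E'
from h import *
from station import ctrl
T=pickle.load(open("top.pkl","rb"));S=pickle.load(open("side.pkl","rb"))
print(ray(T,427*.7,365*.7,.013),ray(S,459.5*.7,312.5*.7,.013),ray(S,332.5*.7,301*.7,0),ray(T,450.5*.7,263*.7,0))
print(ray(S,389.5*.7,396*.7,.088))
print(Rt(0,15).as_matrix().round(2))
plan(ctrl.get_obs(),[.584,.1235,.14],Rt(0),16,1)
E
```

```text
[ 0.48928605 -0.10450145  0.013     ] [ 0.48845743 -0.10149473  0.013     ] [ 0.66593257 -0.14512623  0.        ] [ 0.66814584 -0.15005814  0.        ]
[0.58242817 0.12317499 0.088     ]
[[ 0.    1.    0.  ]
 [ 0.97  0.   -0.26]
 [-0.26  0.   -0.97]]
0.1 yaw err deg [-1.000e-01  5.000e-02  6.858e+01] dist [ 0.356  -0.4578 -0.0682]
{"translation":[-0.78, -0.46, 0.11],"angular":[-0.0, 0.0, 0.54],"gripper":1},
{"translation":[-0.81, -0.41, 0.1],"angular":[-0.0, 0.0, 0.53],"gripper":1},
{"translation":[-0.84, -0.34, 0.11],"angular":[-0.0, 0.0, 0.54],"gripper":1},
{"translation":[-0.86, -0.27, 0.11],"angular":[-0.0, 0.0, 0.53],"gripper":1},
{"translation":[-0.88, -0.22, 0.11],"angular":[-0.0, 0.0, 0.54],"gripper":1},
{"translation":[-0.9, -0.14, 0.1],"angular":[-0.0, 0.0, 0.53],"gripper":1},
{"translation":[-0.9, -0.08, 0.11],"angular":[-0.0, 0.0, 0.54],"gripper":1},
{"translation":[-0.91, -0.01, 0.11],"angular":[-0.01, 0.0, 0.54],"gripper":1},
{"translation":[-0.9, 0.05, 0.11],"angular":[0.0, 0.0, 0.53],"gripper":1},
{"translation":[-0.9, 0.13, 0.1],"angular":[0.0, 0.0, 0.54],"gripper":1},
{"translation":[-0.88, 0.19, 0.11],"angular":[0.0, 0.01, 0.53],"gripper":1},
{"translation":[-0.87, 0.26, 0.11],"angular":[0.0, -0.0, 0.54],"gripper":1},
{"translation":[-0.85, 0.32, 0.1],"angular":[0.0, -0.0, 0.54],"gripper":1},
{"translation":[-0.82, 0.38, 0.11],"angular":[0.0, -0.0, 0.53],"gripper":1},
{"translation":[-0.79, 0.44, 0.1],"angular":[-0.0, -0.0, 0.54],"gripper":1},
{"translation":[-0.76, 0.51, 0.11],"angular":[-0.0, -0.0, 0.53],"gripper":1},
```

>>> {"method": "drive_tool", "body": {
  "steps": [
    {"translation": [-0.78,-0.46,0.1],"angular": [0,0,0.54],"gripper": 1},
    {"translation": [-0.81,-0.41,0.1],"angular": [0,0,0.54],"gripper": 1},
    {"translation": [-0.84,-0.34,0.1],"angular": [0,0,0.54],"gripper": 1},
    {"translation": [-0.86,-0.27,0.1],"angular": [0,0,0.54],"gripper": 1},
    {"translation": [-0.88,-0.22,0.1],"angular": [0,0,0.54],"gripper": 1},
    {"translation": [-0.9,-0.14,0.1],"angular": [0,0,0.54],"gripper": 1},
    {"translation": [-0.9,-0.08,0.1],"angular": [0,0,0.54],"gripper": 1},
    {"translation": [-0.91,-0.01,0.1],"angular": [0,0,0.54],"gripper": 1}
  ],
  "force": 30
}}

```text
t: 1.1
tool_pos: [0.4062, 0.3514, 0.1766]
tool_rot: [-1.478, -2.772, 0.001]
contact_force: [-0.7, 1.2, -1.2]
opening: 0.0854
grip_force: 0.0
```

>>> {"method": "drive_tool", "body": {
  "steps": [
    {"translation": [-0.9,0.05,0.1],"angular": [0,0,0.53],"gripper": 1},
    {"translation": [-0.9,0.13,0.1],"angular": [0,0,0.53],"gripper": 1},
    {"translation": [-0.88,0.19,0.1],"angular": [0,0,0.53],"gripper": 1},
    {"translation": [-0.87,0.26,0.1],"angular": [0,0,0.53],"gripper": 1},
    {"translation": [-0.85,0.32,0.1],"angular": [0,0,0.53],"gripper": 1},
    {"translation": [-0.82,0.38,0.1],"angular": [0,0,0.53],"gripper": 1},
    {"translation": [-0.79,0.44,0.1],"angular": [0,0,0.53],"gripper": 1},
    {"translation": [-0.76,0.51,0.1],"angular": [0,0,0.53],"gripper": 1}
  ]
}}

```text
t: 2.1
tool_pos: [0.5838, 0.1222, 0.1446]
tool_rot: [-2.222, -2.22, 0.001]
contact_force: [0.7, 0.2, -0.1]
opening: 0.0854
grip_force: 0.0
```

>>> {"method": "drive_tool", "body": {
  "steps": [
    {"translation": [0,0,0],"angular": [0,0,0],"gripper": 1},
    {"translation": [0,0,0],"angular": [0,0,0],"gripper": 1}
  ]
}}

```text
t: 2.35
tool_pos: [0.583, 0.1236, 0.1448]
tool_rot: [-2.218, -2.223, 0.001]
contact_force: [-0.4, -0.3, -0.5]
opening: 0.0857
grip_force: 0.0
```

```bash
python3 - <<'E'
from h import *
from station import ctrl
d=ctrl.get_image("wrist");o=ctrl.get_obs();pickle.dump((d,o),open("w1.pkl","wb"))
cv2.imwrite("pics/w1.png",cv2.resize(d["color"][:,:,::-1],(800,600),interpolation=3))
plan(o,[.583,.1233,.056],Rt(0),4,1)
E
```

```text
2.4 yaw err deg [-0.04 -0.01  0.16] dist [ 0.     -0.0006 -0.089 ]
{"translation":[-0.0, 0.0, 0.56],"angular":[-0.0, -0.0, 0.0],"gripper":1},
{"translation":[-0.01, 0.0, 0.55],"angular":[-0.0, -0.0, 0.01],"gripper":1},
{"translation":[-0.0, 0.0, 0.56],"angular":[-0.0, -0.0, 0.0],"gripper":1},
{"translation":[-0.01, 0.0, 0.56],"angular":[-0.01, -0.0, 0.01],"gripper":1},
```

View pics/w1.png

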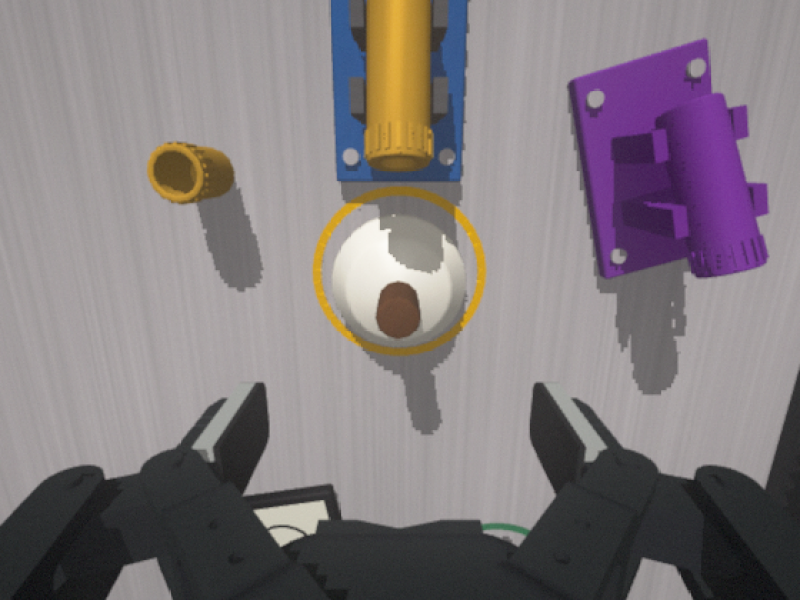

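The knob, top centre near (398,318), lies on the fingers' centre line, midway between the pads. The barrel mouth is at (400,150), with the spare at (180,172) and the purple look-alike on the right.

>>> {"method": "drive_tool", "body": {
  "steps": [
    {"translation": [0,0,0.56],"angular": [0,0,0],"gripper": 1},
    {"translation": [0,0,0.56],"angular": [0,0,0.02],"gripper": 1},
    {"translation": [0,0,0.56],"angular": [0,0,0],"gripper": 1},
    {"translation": [0,0,0.5],"angular": [0,0,0],"gripper": 1},
    {"translation": [0,0,0],"angular": [0,0,0],"gripper": 1},
    {"translation": [0,0,0],"angular": [0,0,0],"gripper": 0.4},
    {"translation": [0,0,0],"angular": [0,0,0],"gripper": 0.1},
    {"translation": [0,0,0],"angular": [0,0,0],"gripper": 0.1}
  ],
  "force": 25
}}

```text
t: 3.4
tool_pos: [0.5842, 0.1234, 0.0591]
tool_rot: [2.222, 2.22, 0.002]
contact_force: [-0.2, 0.9, -0.1]
opening: 0.0323
grip_force: 0.0
```

>>> {"method": "drive_tool", "body": {
  "steps": [
    {"translation": [0,0,0],"angular": [0,0,0],"gripper": 0.1},
    {"translation": [0,0,0],"angular": [0,0,0],"gripper": 0.1},
    {"translation": [0,0,0],"angular": [0,0,0],"gripper": 0.1},
    {"translation": [0,0,0],"angular": [0,0,0],"gripper": 0.1}
  ]
}}

```text
t: 3.9
tool_pos: [0.5839, 0.1233, 0.0587]
tool_rot: [2.222, 2.22, 0.001]
contact_force: [-1.5, 0.8, 5.0]
opening: 0.022
grip_force: 24.7
```

```bash
python3 - <<'E'
from h import *
from station import ctrl
(d,_)=pickle.load(open("w1.pkl","rb"));P=cloud(d);z=P[...,2]
hsv=cv2.cvtColor(d["color"],cv2.COLOR_RGB2HSV);H,S=hsv[...,0],hsv[...,1]
k=(H>10)&(H<28)&(S>100)&(d["depth"]>0)&(abs(P[...,0]-.584)<.03)&(P[...,1]>.18)&(z>.05)
p=P[k];print(len(p),p.min(0),p.max(0))
for y in np.arange(.19,.26,.005):
    q=p[abs(p[:,1]-y)<.0025]
    if len(q)>3:print(round(y,3),len(q),"x",np.percentile(q[:,0],[1,99]).round(4),"topz",np.percentile(q[:,2],97).round(4))
b=P[(H>100)&(H<130)&(S>90)&(abs(P[...,0]-.584)<.06)&(abs(z-.012)<.006)]
print(b.min(0),b.max(0),np.percentile(b,[1,99],axis=0))
o=ctrl.get_obs();print(o["opening"],o["grip_force"])
plan(o,[.6675,-.1485,o["tool_pos"][2]],Rt(0),16,.1)
E
```

```text
5312 [0.56543747 0.19566024 0.05261214] [0.5991944  0.2742289  0.09088227]
0.195 64 x [0.5716 0.5935] topz 0.0672
0.2 338 x [0.5675 0.5975] topz 0.0857
0.205 367 x [0.567  0.5989] topz 0.0892
0.21 376 x [0.5659 0.5989] topz 0.089
0.215 346 x [0.567  0.5981] topz 0.0876
0.22 342 x [0.5675 0.5974] topz 0.0854
0.225 356 x [0.5657 0.5974] topz 0.0839
0.23 359 x [0.5657 0.5974] topz 0.0825
0.235 354 x [0.5657 0.5977] topz 0.0815
0.24 341 x [0.5675 0.5973] topz 0.0798
0.245 351 x [0.5675 0.5973] topz 0.0783
0.25 350 x [0.5676 0.5972] topz 0.0774
0.255 355 x [0.5675 0.598 ] topz 0.076
0.26 354 x [0.5675 0.598 ] topz 0.0747
[0.54268659 0.18912348 0.00815445] [0.62199461 0.28944729 0.01462135] [[0.54332953 0.19011118 0.00888458]
 [0.62148391 0.28830014 0.01262505]]
0.022038691430411223 24.672883450984955
3.9 yaw err deg [ 0.04 -0.   -0.06] dist [ 0.0836 -0.2718  0.    ]
{"translation":[-0.42, 0.13, 0.0],"angular":[0.0, -0.0, -0.0],"gripper":0.1},
{"translation":[-0.43, 0.13, 0.0],"angular":[0.0, -0.0, -0.0],"gripper":0.1},
{"translation":[-0.42, 0.13, 0.0],"angular":[0.0, -0.0, -0.0],"gripper
[... 317 characters left out ...]
},
{"translation":[-0.43, 0.13, 0.0],"angular":[0.0, -0.0, -0.0],"gripper":0.1},
{"translation":[-0.42, 0.13, 0.0],"angular":[0.0, -0.0, -0.0],"gripper":0.1},
{"translation":[-0.43, 0.13, 0.0],"angular":[0.0, -0.0, -0.0],"gripper":0.1},
{"translation":[-0.42, 0.13, 0.0],"angular":[0.0, -0.0, -0.01],"gripper":0.1},
{"translation":[-0.42, 0.13, 0.0],"angular":[0.0, -0.0, 0.0],"gripper":0.1},
{"translation":[-0.43, 0.13, 0.0],"angular":[0.0, -0.0, 0.0],"gripper":0.1},
{"translation":[-0.42, 0.13, 0.0],"angular":[0.0, -0.0, 0.0],"gripper":0.1},
{"translation":[-0.43, 0.13, 0.0],"angular":[0.0, -0.0, 0.0],"gripper":0.1},
{"translation":[-0.42, 0.13, 0.0],"angular":[0.0, -0.0, 0.0],"gripper":0.1},
```

>>> {"method": "drive_tool", "body": {
  "steps": [
    {"translation": [-0.2,0.06,0],"angular": [0,0,0],"gripper": 0.1},
    {"translation": [-0.4,0.12,0],"angular": [0,0,0],"gripper": 0.1},
    {"translation": [-0.4,0.12,0],"angular": [0,0,0],"gripper": 0.1},
    {"translation": [-0.4,0.12,0],"angular": [0,0,0],"gripper": 0.1},
    {"translation": [-0.4,0.12,0],"angular": [0,0,0],"gripper": 0.1},
    {"translation": [-0.4,0.12,0],"angular": [0,0,0],"gripper": 0.1},
    {"translation": [-0.4,0.13,0],"angular": [0,0,0],"gripper": 0.1},
    {"translation": [-0.4,0.13,0],"angular": [0,0,0],"gripper": 0.1}
  ]
}}

```text
t: 4.9
tool_pos: [0.621, 0.0028, 0.0587]
tool_rot: [2.223, 2.22, 0.002]
contact_force: [-0.9, 3.4, 5.9]
opening: 0.022
grip_force: 24.8
```

>>> {"method": "drive_tool", "body": {
  "steps": [
    {"translation": [-0.4,0.12,0],"angular": [0,0,0],"gripper": 0.1},
    {"translation": [-0.4,0.12,0],"angular": [0,0,0],"gripper": 0.1},
    {"translation": [-0.4,0.12,0],"angular": [0,0,0],"gripper": 0.1},
    {"translation": [-0.4,0.12,0],"angular": [0,0,0],"gripper": 0.1},
    {"translation": [-0.4,0.12,0],"angular": [0,0,0],"gripper": 0.1},
    {"translation": [-0.4,0.12,0],"angular": [0,0,0],"gripper": 0.1},
    {"translation": [-0.4,0.13,0],"angular": [0,0,0],"gripper": 0.1},
    {"translation": [-0.4,0.13,0],"angular": [0,0,0],"gripper": 0.1}
  ]
}}

```text
t: 5.9
tool_pos: [0.6599, -0.1253, 0.0587]
tool_rot: [2.223, 2.22, 0.002]
contact_force: [-1.5, 2.8, 4.9]
opening: 0.0222
grip_force: 24.8
```

>>> {"method": "drive_tool", "body": {
  "steps": [
    {"translation": [-0.4,0.1,0],"angular": [0,0,0],"gripper": 0.1},
    {"translation": [-0.2,0.04,0],"angular": [0,0,0],"gripper": 0.1},
    {"translation": [0,0,0],"angular": [0,0,0],"gripper": 0.1},
    {"translation": [0,0,0],"angular": [0,0,0],"gripper": 0.1}
  ]
}}

```text
t: 6.4
tool_pos: [0.6656, -0.1504, 0.0588]
tool_rot: [2.221, 2.218, -0.001]
contact_force: [0.1, -2.5, 4.4]
opening: 0.0225
grip_force: 24.7
```

>>> {"method": "drive_tool", "body": {
  "steps": [
    {"translation": [0,0,0],"angular": [0,0,0],"gripper": 0.6},
    {"translation": [0,0,0],"angular": [0,0,0],"gripper": 1},
    {"translation": [0,0,0],"angular": [0,0,0],"gripper": 1},
    {"translation": [0,0,-0.4],"angular": [0,0,0],"gripper": 1},
    {"translation": [0,0,-0.8],"angular": [0,0,0],"gripper": 1},
    {"translation": [0,0,-0.8],"angular": [0,0,0],"gripper": 1},
    {"translation": [0,0,-0.7],"angular": [0,0,0],"gripper": 1},
    {"translation": [0,0,0],"angular": [0,0,0],"gripper": 1}
  ]
}}

```text
t: 7.4
tool_pos: [0.6671, -0.1494, 0.171]
tool_rot: [2.217, 2.216, 0.005]
contact_force: [-0.8, -0.4, -0.1]
opening: 0.0851
grip_force: 0.0
```

```bash
python3 - <<'E'
from h import *
from station import ctrl
d=ctrl.get_image("top");P=cloud(d);k=(P[...,2]>.080)&(P[...,2]<.094)&(abs(P[...,0]-.667)<.04)&(abs(P[...,1]+.149)<.05)
p=P[k];print(len(p),p.min(0),p.max(0),np.median(p,0))
plan(ctrl.get_obs(),[.475,-.33,.16],Rt(-5.2),8,1)
E
```

```text
18 [ 0.65884037 -0.15762549  0.08303744] [ 0.67611738 -0.13876702  0.09336007] [ 0.66530693 -0.14161167  0.0869498 ]
7.45 yaw err deg [0.2  0.06 5.15] dist [-0.1908 -0.181  -0.0082]
{"translation":[-0.57, -0.6, 0.02],"angular":[0.0, 0.0, 0.08],"gripper":1},
{"translation":[-0.57, -0.59, 0.03],"angular":[0.01, 0.0, 0.08],"gripper":1},
{"translation":[-0.58, -0.58, 0.02],"angular":[-0.0, 0.0, 0.08],"gripper":1},
{"translation":[-0.58, -0.58, 0.03],"angular":[0.0, 0.0, 0.08],"gripper":1},
{"translation":[-0.6, -0.57, 0.02],"angular":[0.01, 0.0, 0.08],"gripper":1},
{"translation":[-0.59, -0.56, 0.03],"angular":[-0.0, 0.01, 0.08],"gripper":1},
{"translation":[-0.61, -0.56, 0.02],"angular":[0.0, -0.0, 0.08],"gripper":1},
{"translation":[-0.61, -0.55, 0.03],"angular":[0.0, -0.0, 0.08],"gripper":1},
```

>>> {"method": "drive_tool", "body": {
  "steps": [
    {"translation": [-0.57,-0.6,0.02],"angular": [0,0,0.08],"gripper": 1},
    {"translation": [-0.57,-0.59,0.03],"angular": [0,0,0.08],"gripper": 1},
    {"translation": [-0.58,-0.58,0.02],"angular": [0,0,0.08],"gripper": 1},
    {"translation": [-0.58,-0.58,0.03],"angular": [0,0,0.08],"gripper": 1},
    {"translation": [-0.6,-0.57,0.02],"angular": [0,0,0.08],"gripper": 1},
    {"translation": [-0.6,-0.56,0.03],"angular": [0,0,0.08],"gripper": 1},
    {"translation": [-0.61,-0.56,0.02],"angular": [0,0,0.08],"gripper": 1},
    {"translation": [-0.61,-0.55,0.03],"angular": [0,0,0.08],"gripper": 1}
  ]
}}

```text
t: 8.45
tool_pos: [0.4721, -0.33, 0.1559]
tool_rot: [-2.317, -2.116, 0.0]
contact_force: [-0.6, 0.2, -0.1]
opening: 0.0854
grip_force: 0.0
```

>>> {"method": "drive_tool", "body": {
  "steps": [
    {"translation": [0,0,0],"angular": [0,0,0],"gripper": 1},
    {"translation": [0,0,0],"angular": [0,0,0],"gripper": 1}
  ]
}}

```text
t: 8.7
tool_pos: [0.4736, -0.3294, 0.1569]
tool_rot: [-2.318, -2.117, -0.0]
contact_force: [0.0, 0.4, -0.4]
opening: 0.0853
grip_force: 0.0
```

```bash
python3 - <<'E'
from h import *
from station import ctrl
d=ctrl.get_image("wrist");o=ctrl.get_obs();pickle.dump((d,o),open("w2.pkl","wb"))
P=cloud(d);z=P[...,2];hsv=cv2.cvtColor(d["color"],cv2.COLOR_RGB2HSV);H,S=hsv[...,0],hsv[...,1]
near=(abs(P[...,0]-.475)<.06)&(abs(P[...,1]+.31)<.12)&(z>.03)&(z<.08)
for n,m in(("handle",(H>10)&(H<28)&(S>100)),("red",((H<8)|(H>172))&(S>120))):
    p=P[near&m];print(n,len(p),np.median(p,0),cv2.minAreaRect((p[:,:2]*1000).astype(np.float32)))
cv2.imwrite("pics/w2.png",cv2.resize(d["color"][:,:,::-1],(800,600),interpolation=3))
print(o["tool_pos"])
E
```

```text
handle 1511 [ 0.47271954 -0.33493261  0.05687649] ((471.8785705566406, -336.7211608886719), (78.37019348144531, 16.235118865966797), 85.21574401855469)
red 337 [ 0.47671414 -0.29178791  0.05960301] ((476.46551513671875, -292.9264221191406), (9.385945320129395, 24.740816116333008), 84.73625946044922)
[ 0.47395263 -0.32931375  0.15721606]
```

View pics/w2.png

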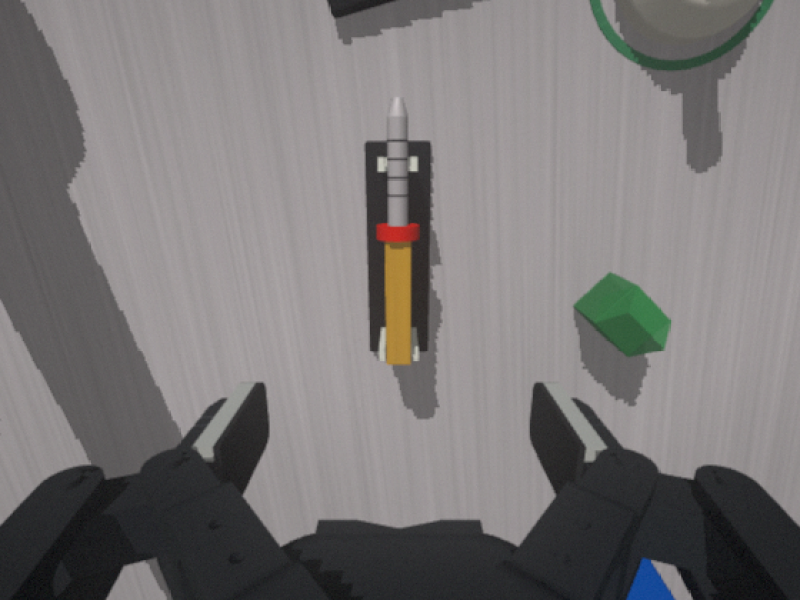

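The gauge axis runs along column 398 and is centred between the fingers; the red collar is at (398,232), the tip at (398,98), and the handle spans rows 243–364. I'm descending here, which puts the grip about 7 mm ahead of the origin.

>>> {"method": "drive_tool", "body": {
  "steps": [
    {"translation": [0,-0.02,0.6],"angular": [0,0,0],"gripper": 1},
    {"translation": [0,0,0.7],"angular": [0,0,0],"gripper": 1},
    {"translation": [0,0,0.7],"angular": [0,0,0],"gripper": 1},
    {"translation": [0,0,0.7],"angular": [0,0,0],"gripper": 1},
    {"translation": [0,0,0.4],"angular": [0,0,0],"gripper": 1},
    {"translation": [0,0,0],"angular": [0,0,0],"gripper": 1},
    {"translation": [0,0,0],"angular": [0,0,0],"gripper": 0.3},
    {"translation": [0,0,0],"angular": [0,0,0],"gripper": 0}
  ],
  "force": 60
}}

```text
t: 9.75
tool_pos: [0.474, -0.3308, 0.0357]
tool_rot: [2.317, 2.117, 0.0]
contact_force: [0.3, 0.6, 0.4]
opening: 0.0521
grip_force: 0.0
```

>>> {"method": "drive_tool", "body": {
  "steps": [
    {"translation": [0,0,0],"angular": [0,0,0],"gripper": 0},
    {"translation": [0,0,0],"angular": [0,0,0],"gripper": 0},
    {"translation": [0,0,0],"angular": [0,0,0],"gripper": 0},
    {"translation": [0,0,0],"angular": [0,0,0],"gripper": 0},
    {"translation": [0,0,0],"angular": [0,0,0],"gripper": 0}
  ]
}}

```text
t: 10.38
tool_pos: [0.4732, -0.3303, 0.0349]
tool_rot: [2.319, 2.119, -0.0]
contact_force: [-2.8, 1.7, 5.6]
opening: 0.0121
grip_force: 59.0
```

>>> {"method": "drive_tool", "body": {
  "steps": [
    {"translation": [0,0,-0.3],"angular": [0,0,0],"gripper": 0},
    {"translation": [0,0,-0.7],"angular": [0,0,0],"gripper": 0},
    {"translation": [0,0,-0.8],"angular": [0,0,0],"gripper": 0},
    {"translation": [0,0,-0.8],"angular": [0,0,0],"gripper": 0},
    {"translation": [0,0,-0.7],"angular": [0,0,0],"gripper": 0},
    {"translation": [0,0,-0.3],"angular": [0,0,0],"gripper": 0},
    {"translation": [0,0,0],"angular": [0,0,0],"gripper": 0},
    {"translation": [0,0,0],"angular": [0,0,0],"gripper": 0}
  ]
}}

```text
t: 11.38
tool_pos: [0.4723, -0.3294, 0.1762]
tool_rot: [-2.317, -2.117, 0.0]
contact_force: [-0.9, -0.7, -2.7]
opening: 0.0112
grip_force: 58.6
```

```bash
python3 - <<'E'
from h import *
from station import ctrl
d=ctrl.get_image("wrist");o=ctrl.get_obs();pickle.dump((d,o),open("w3.pkl","wb"))
cv2.imwrite("pics/w3.png",cv2.resize(d["color"][:,:,::-1],(800,600),interpolation=3))
print(o)
P=cloud(d)-o["tool_pos"];P=P@Ro.from_rotvec(o["tool_rot"]).as_matrix()  # tool frame
hsv=cv2.cvtColor(d["color"],cv2.COLOR_RGB2HSV);H,S,V=[hsv[...,i] for i in range(3)]
near=(abs(P[...,1])<.03)&(abs(P[...,2]+.019)<.03)&(abs(P[...,0]-.03)<.15)&(d["depth"]>0)
red=near&((H<8)|(H>172))&(S>120);p=P[red];print("red",len(p),p.min(0).round(4),p.max(0).round(4))
for x in np.arange(.0,.125,.01):
    q=P[near&(abs(P[...,0]-x)<.005)]
    if len(q)>3:print(x.round(3),len(q),"y",np.percentile(q[:,1],[2,98]).round(4),"ztop",np.percentile(q[:,2],[3]).round(4))
q=P[near];print(q[:,0].max())
E
```

```text
{'t': 11.425, 'q': array([-7.38215090e-01, -3.89459569e-02,  1.76101364e+00, -3.95380750e-05,
        1.42278044e+00, -6.47842370e-01]), 'dq': array([ 1.47969505e-04,  1.57542113e-03, -4.79671683e-04, -4.93089270e-05,
        1.13448993e-03,  1.27115204e-04]), 'effort': array([ 7.27175546e-03, -3.65586841e+01, -3.82597017e+01,  2.08175636e-02,
        1.42722952e-02,  8.69372388e-05]), 'tool_pos': array([ 0.47222646, -0.32934299,  0.17606219]), 'tool_rot': array([-2.31712172e+00, -2.11665224e+00,  5.32278121e-04]), 'contact_force': array([ 0.10220121,  0.43346623, -2.2719298 ]), 'wrist_torque': array([-0.00855003, -0.02912266, -0.00594762]), 'grip_force': 58.61649066209793, 'opening': 0.011475840284623642}
red 1136 [ 0.0321 -0.0122 -0.0283] [ 0.0424  0.0129 -0.0041]
0.0 543 y [-0.0051  0.0064] ztop [-0.0469]
0.01 1937 y [-0.0178  0.0191] ztop [-0.048]
0.02 647 y [-0.0068  0.0086] ztop [-0.0228]
0.03 637 y [-0.0089  0.0094] ztop [-0.026]
0.04 1225 y [-0.0115  0.0123] ztop [-0.0269]
0.05 530 y [-0.0053  0.0061] ztop [-0.02]
0.06 566 y [-0.0052  0.006 ] ztop [-0.0198]
0.07 596 y [-0.0055  0.0059] ztop [-0.0196]
0.08 632 y [-0.0054  0.0058] ztop [-0.0195]
0.09 682 y [-0.0053  0.0061] ztop [-0.0193]
0.1 681 y [-0.0054  0.006 ] ztop [-0.019]
0.11 302 y [-0.0038  0.0042] ztop [-0.0174]
0.11193707782316682
```

View pics/w3.png

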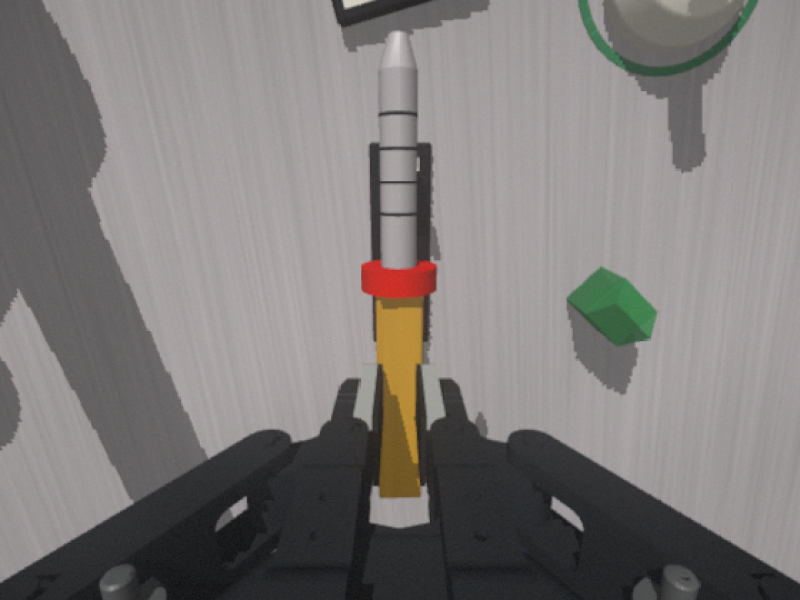

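The gauge is held straight: collar at (398,278), tip at (398,35), axis on column 398. In the tool frame the collar front is at x≈0.042 m and the axis at z≈-0.0143 m.

```bash
cat >> h.py <<'E'
B=np.array([.5825,.200,.075]);xb=np.array([0,np.cos(np.radians(15)),-np.sin(np.radians(15))])
GC=np.array([.042,.0003,-.0143])
def tcp(s,R,off=np.zeros(3)): return B+off-s*xb-R.apply(GC)
E
python3 - <<'E'
from h import *
from station import ctrl
R=Rt(0,14.4);p=tcp(.095,R);print(p);plan(ctrl.get_obs(),p,R,16,0)
E
```

```text
[0.5822     0.06400029 0.09618205]
11.425 yaw err deg [ -0.79 -14.51  -5.13] dist [ 0.11    0.3933 -0.0799]
{"translation":[0.63, 0.12, 0.13],"angular":[-0.01, -0.11, -0.04],"gripper":0},
{"translation":[0.63, 0.12, 0.11],"angular":[-0.0, -0.12, -0.04],"gripper":0},
{"translation":[0.63, 0.12, 0.11],"angular":[-0.01, -0.11, -0.04],"gripper":0},
{"translation":[0.63, 0.12, 0.09],"angular":[-0.0, -0.11, -0.04],"gripper":0},
{"translation":[0.63, 0.13, 0.09],"angular":[-0.01, -0.12, -0.04],"gripper":0},
{"translation":[0.63, 0.14, 0.08],"angular":[-0.01, -0.11, -0.04],"gripper":0},
{"translation":[0.63, 0.13, 0.06],"angular":[-0.0, -0.11, -0.04],"gripper":0},
{"translation":[0.63, 0.14, 0.06],"angular":[-0.01, -0.12, -0.04],"gripper":0},
{"translation":[0.64, 0.15, 0.05],"angular":[-0.01, -0.11, -0.04],"gripper":0},
{"translation":[0.63, 0.14, 0.03],"angular":[-0.0, -0.11, -0.04],"gripper":0},
{"translation":[0.63, 0.16, 0.03],"angular":[-0.01, -0.12, -0.04],"gripper":0},
{"translation":[0.63, 0.15, 0.02],"angular":[-0.0, -0.11, -0.04],"gripper":0},
{"translation":[0.63, 0.16, 0.0],"angular":[-0.01, -0.11, -0.04],"gripper":0},
{"translation":[0.63, 0.16, 0.0],"angular":[-0.01, -0.12, -0.04],"gripper":0},
{"translation":[0.63, 0.16, -0.01],"angular":[-0.0, -0.11, -0.04],"gripper":0},
{"translation":[0.63, 0.17, -0.02],"angular":[-0.01, -0.11, -0.04],"gripper":0},
```

>>> {"method": "drive_tool", "body": {
  "steps": [
    {"translation": [0.63,0.12,0.13],"angular": [0,-0.11,-0.04],"gripper": 0},
    {"translation": [0.63,0.12,0.11],"angular": [0,-0.12,-0.04],"gripper": 0},
    {"translation": [0.63,0.12,0.11],"angular": [-0.01,-0.11,-0.04],"gripper": 0},
    {"translation": [0.63,0.12,0.09],"angular": [0,-0.11,-0.04],"gripper": 0},
    {"translation": [0.63,0.13,0.09],"angular": [-0.01,-0.12,-0.04],"gripper": 0},
    {"translation": [0.63,0.14,0.08],"angular": [-0.01,-0.11,-0.04],"gripper": 0},
    {"translation": [0.63,0.13,0.06],"angular": [0,-0.11,-0.04],"gripper": 0},
    {"translation": [0.63,0.14,0.06],"angular": [-0.01,-0.12,-0.04],"gripper": 0}
  ]
}}

```text
t: 12.42
tool_pos: [0.5273, -0.1325, 0.1362]
tool_rot: [2.205, 2.108, -0.139]
contact_force: [-0.5, 0.1, -2.9]
opening: 0.0113
grip_force: 58.7
```

>>> {"method": "drive_tool", "body": {
  "steps": [
    {"translation": [0.63,0.15,0.05],"angular": [-0.01,-0.11,-0.04],"gripper": 0},
    {"translation": [0.63,0.14,0.03],"angular": [0,-0.11,-0.04],"gripper": 0},
    {"translation": [0.63,0.16,0.03],"angular": [-0.01,-0.12,-0.04],"gripper": 0},
    {"translation": [0.63,0.15,0.02],"angular": [0,-0.11,-0.04],"gripper": 0},
    {"translation": [0.63,0.16,0],"angular": [-0.01,-0.11,-0.04],"gripper": 0},
    {"translation": [0.63,0.16,0],"angular": [-0.01,-0.12,-0.04],"gripper": 0},
    {"translation": [0.63,0.16,-0.01],"angular": [0,-0.11,-0.04],"gripper": 0},
    {"translation": [0.6,0.17,-0.02],"angular": [-0.01,-0.11,-0.04],"gripper": 0}
  ]
}}

```text
t: 13.42
tool_pos: [0.5822, 0.0624, 0.0959]
tool_rot: [2.087, 2.087, -0.267]
contact_force: [0.2, -0.5, -2.8]
opening: 0.0117
grip_force: 58.7
```

>>> {"method": "drive_tool", "body": {
  "steps": [
    {"translation": [0,0,0],"angular": [0,0,0],"gripper": 0},
    {"translation": [0,0,0],"angular": [0,0,0],"gripper": 0}
  ]
}}

```text
t: 13.68
tool_pos: [0.5824, 0.0612, 0.0968]
tool_rot: [2.087, 2.087, -0.266]
contact_force: [0.4, -0.2, -2.6]
opening: 0.0117
grip_force: 58.7
```

```bash
python3 - <<'E'
from h import *
from station import ctrl
d=ctrl.get_image("wrist");s=ctrl.get_image("side");o=ctrl.get_obs();pickle.dump((d,s,o),open("w4.pkl","wb"))
im=np.hstack([cv2.resize(d["color"][0:300,150:410],(400,462),interpolation=3),cv2.resize(s["color"][190:390,200:373],(400,462),interpolation=3)])
cv2.imwrite("pics/w4.png",im[...,::-1])
R=Rt(0,14.4);plan(o,tcp(.095,R),R,1,0)
P=(cloud(d)-o["tool_pos"])@Ro.from_rotvec(o["tool_rot"]).as_matrix()
hsv=cv2.cvtColor(d["color"],cv2.COLOR_RGB2HSV);H,S=hsv[...,0],hsv[...,1]
brass=(H>10)&(H<28)&(S>100)&(d["depth"]>0)
for n,m in(("rod",~brass),("brass",brass)):
  for x in np.arange(.05,.22,.01):
    q=P[m&(abs(P[...,0]-x)<.005)&(abs(P[...,1])<.03)&(abs(P[...,2]+.02)<.025)]
    if len(q)>20:print(n,x.round(3),len(q),"y",np.percentile(q[:,1],[2,98]).round(4),"ztop",np.percentile(q[:,2],[3]).round(4))
E
```

```text
13.775 yaw err deg [ 0.02  0.09 -0.07] dist [-0.0005  0.0032 -0.0013]
{"translation":[0.09, -0.01, 0.01],"angular":[0.0, 0.01, -0.01],"gripper":0},
rod 0.05 527 y [-0.0058  0.0055] ztop [-0.0192]
rod 0.06 562 y [-0.0057  0.0055] ztop [-0.0192]
rod 0.07 590 y [-0.0061  0.0053] ztop [-0.0192]
rod 0.08 638 y [-0.006   0.0057] ztop [-0.0189]
rod 0.09 675 y [-0.0059  0.0056] ztop [-0.0189]
rod 0.1 686 y [-0.0058  0.0054] ztop [-0.0185]
rod 0.11 364 y [-0.0045  0.0039] ztop [-0.0169]
```

View pics/w4.png

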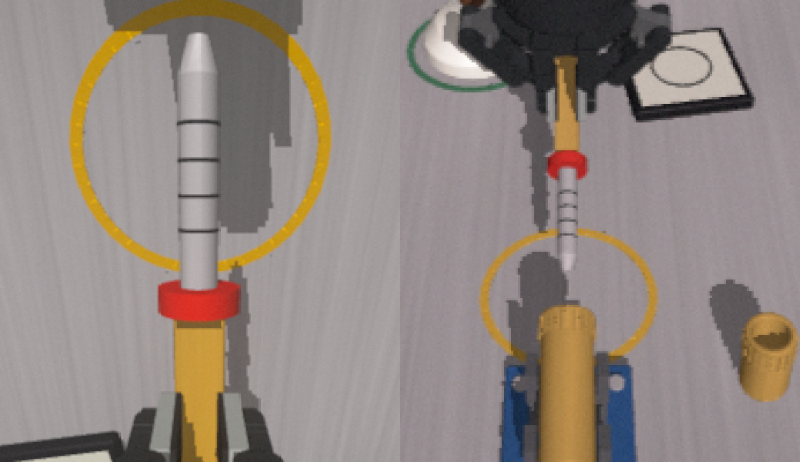

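The side crop on the right shows the rod tip at (568,265) on the line of the barrel, top rim at (567,310). I'll compare gauge and barrel in the one camera's point cloud.

```bash
python3 - <<'E'
from h import *
(d,s,o)=pickle.load(open("w4.pkl","rb"))
P=cloud(s);ax=xb;zb=np.array([0,-ax[2],ax[1]])
Q=np.stack([P[...,0]-B[0],(P-B)@ax,(P-B)@zb],-1)   # barrel frame (x across, along, up)
m=(s["depth"]>0)&(abs(Q[...,0])<.02)&(abs(Q[...,2]-.01)<.012)
for a in np.arange(-.095,.09,.01):
    q=Q[m&(abs(Q[...,1]-a)<.005)]
    if len(q)>8:print(a.round(3),len(q),"x",np.percentile(q[:,0],[3,97]).round(4),"ztop",np.percentile(q[:,2],[90,97]).round(4))
    else: print(a.round(3),len(q))
r=Q[m&(Q[...,2]>.0)]
hsv=cv2.cvtColor(s["color"],cv2.COLOR_RGB2HSV)
red=((hsv[...,0]<8)|(hsv[...,0]>172))&(hsv[...,1]>120)
k=red&(abs(Q[...,0])<.03)&(abs(Q[...,2])<.03)&(abs(Q[...,1]+.1)<.03);print("red",Q[k].min(0),Q[k].max(0),np.median(Q[k],0))
E
```

```text
-0.095 124 x [-0.0112  0.0126] ztop [0.0124 0.0136]
-0.085 46 x [-0.0052  0.0052] ztop [0.0065 0.0075]
-0.075 52 x [-0.0051  0.0051] ztop [0.0068 0.0076]
-0.065 47 x [-0.0051  0.0051] ztop [0.0061 0.0074]
-0.055 53 x [-0.005   0.0057] ztop [0.0066 0.0077]
-0.045 55 x [-0.005  0.005] ztop [0.0065 0.0071]
-0.035 56 x [-0.0049  0.005 ] ztop [0.0059 0.0065]
-0.025 21 x [-0.0026  0.0036] ztop [0.0038 0.0043]
-0.015 0
-0.005 0
0.005 135 x [-0.0143  0.0156] ztop [0.0162 0.0171]
0.015 179 x [-0.015   0.0164] ztop [0.0159 0.0171]
0.025 184 x [-0.0173  0.0168] ztop [0.0157 0.0165]
0.035 201 x [-0.0179  0.0179] ztop [0.0156 0.0166]
0.045 198 x [-0.0177  0.018 ] ztop [0.0159 0.0165]
0.055 191 x [-0.0149  0.0149] ztop [0.0161 0.0169]
0.065 197 x [-0.0151  0.0151] ztop [0.0157 0.0165]
0.075 244 x [-0.0193  0.0193] ztop [0.0158 0.017 ]
0.085 234 x [-0.0183  0.0185] ztop [0.0158 0.0164]
red [-0.01121504 -0.10618542 -0.00954937] [ 0.01279693 -0.09430662  0.01547727] [ 0.00062039 -0.09680902  0.00890797]
```

Alignment is within 0.5 mm in x and z. Inserting.

>>> {"method": "drive_tool", "body": {
  "steps": [
    {"translation": [0.3,0,0.01],"angular": [0,0,0],"gripper": 0},
    {"translation": [0.3,0,0],"angular": [0,0,0],"gripper": 0},
    {"translation": [0.3,0,0],"angular": [0,0,0],"gripper": 0},
    {"translation": [0.3,0,0.01],"angular": [0,0,0],"gripper": 0},
    {"translation": [0.3,0,0],"angular": [0,0,0],"gripper": 0},
    {"translation": [0.3,0,0],"angular": [0,0,0],"gripper": 0},
    {"translation": [0.3,0,0.01],"angular": [0,0,0],"gripper": 0},
    {"translation": [0,0,0],"angular": [0,0,0],"gripper": 0}
  ]
}}

```text
t: 14.78
tool_pos: [0.5828, 0.1433, 0.0751]
tool_rot: [2.085, 2.087, -0.265]
contact_force: [-0.1, -0.5, -2.0]
opening: 0.0113
grip_force: 58.7
```

```bash
python3 - <<'E'
from h import *
from station import ctrl
o=ctrl.get_obs();print(o["contact_force"],o["wrist_torque"])
R=Rt(0,14.4);plan(o,tcp(0,R),R,1,0)
E
```

```text
[-0.08788253 -0.49734791 -2.0269704 ] [ 0.16536671  0.02510144 -0.00096615]
14.775 yaw err deg [0.04 0.1  0.05] dist [-0.0006  0.0124 -0.0035]
{"translation":[0.32, -0.02, 0.01],"angular":[0.0, 0.01, 0.01],"gripper":0},
```

>>> {"method": "drive_tool", "body": {
  "steps": [
    {"translation": [0.15,0,0],"angular": [0,0,0],"gripper": 0},
    {"translation": [0.1,0,0],"angular": [0,0,0],"gripper": 0},
    {"translation": [0.05,0,0],"angular": [0,0,0],"gripper": 0},
    {"translation": [0.03,0,0],"angular": [0,0,0],"gripper": 0},
    {"translation": [0,0,0],"angular": [0,0,0],"gripper": 0}
  ]
}}

```text
t: 15.4
tool_pos: [0.5831, 0.155, 0.0724]
tool_rot: [2.086, 2.086, -0.265]
contact_force: [0.5, -0.8, -1.6]
opening: 0.0116
grip_force: 58.7
```

>>> {"method": "drive_tool", "body": {
  "steps": [
    {"translation": [0.04,0,0],"angular": [0,0,0],"gripper": 0},
    {"translation": [0.04,0,0],"angular": [0,0,0],"gripper": 0},
    {"translation": [0,0,0],"angular": [0,0,0],"gripper": 0}
  ]
}}

```text
t: 15.78
tool_pos: [0.5831, 0.1551, 0.0723]
tool_rot: [2.084, 2.082, -0.272]
contact_force: [-1.0, -10.1, 1.1]
opening: 0.0111
grip_force: 59.0
```

The collar stopped with 10 N along the bore and the pose matches the prediction. I'll hold briefly, then withdraw.

>>> {"method": "drive_tool", "body": {
  "steps": [
    {"translation": [0.02,0,0],"angular": [0,0,0],"gripper": 0},
    {"translation": [0,0,0],"angular": [0,0,0],"gripper": 0},
    {"translation": [0,0,0],"angular": [0,0,0],"gripper": 0}
  ]
}}

```text
t: 16.15
tool_pos: [0.5832, 0.1552, 0.0723]
tool_rot: [2.083, 2.081, -0.273]
contact_force: [-1.2, -11.3, 1.4]
opening: 0.0117
grip_force: 59.1
```

>>> {"method": "drive_tool", "body": {
  "steps": [
    {"translation": [-0.15,0,0],"angular": [0,0,0],"gripper": 0},
    {"translation": [-0.35,0,-0.01],"angular": [0,0,0],"gripper": 0},
    {"translation": [-0.35,0,0],"angular": [0,0,0],"gripper": 0},
    {"translation": [-0.35,0,-0.01],"angular": [0,0,0],"gripper": 0},
    {"translation": [-0.35,0,0],"angular": [0,0,0],"gripper": 0},
    {"translation": [-0.35,0,-0.01],"angular": [0,0,0],"gripper": 0},
    {"translation": [-0.35,0,0],"angular": [0,0,0],"gripper": 0},
    {"translation": [-0.3,0,0],"angular": [0,0,0],"gripper": 0}
  ]
}}

```text
t: 17.15
tool_pos: [0.583, 0.0598, 0.0982]
tool_rot: [2.087, 2.086, -0.264]
contact_force: [-0.3, -0.3, -0.3]
opening: 0.0118
grip_force: 58.8
```

>>> {"method": "drive_tool", "body": {
  "steps": [
    {"translation": [0,0,0],"angular": [0,0,0],"gripper": 0},
    {"translation": [0,0,0],"angular": [0,0,0],"gripper": 0}
  ]
}}

```text
t: 17.4
tool_pos: [0.5829, 0.0609, 0.0978]
tool_rot: [2.087, 2.086, -0.264]
contact_force: [-0.4, -0.2, -2.0]
opening: 0.0114
grip_force: 58.8
```

```bash
python3 - <<'E'
from h import *
from station import ctrl
s=ctrl.get_image("side");o=ctrl.get_obs()
cv2.imwrite("pics/s5.png",cv2.resize(s["color"][...,::-1],(800,600),interpolation=3))
R0=Ro.from_rotvec(o["tool_rot"]);print("tip-B along",(o["tool_pos"]+R0.apply(GC+[.07,0,0])-B)@xb)
R=Rt(0,-.7);tip=np.array([.489,-.103,.113]);p=tip-R.apply(GC+np.array([.07,0,0]));print(p)
plan(o,p,R,16,0)
E
```

```text
tip-B along -0.028231761888397378
[ 0.4887     -0.21481694  0.09733276]
17.45 yaw err deg [ 0.05 15.18  0.  ] dist [-0.0942 -0.2759 -0.0004]
{"translation":[-0.42, -0.15, 0.11],"angular":[0.0, 0.12, 0.0],"gripper":0},
{"translation":[-0.42, -0.14, 0.1],"angular":[0.0, 0.12, 0.0],"gripper":0},
{"translation":[-0.42, -0.15, 0.09],"angular":[0.0, 0.12, 0.0],"gripper":0},
{"translation":[-0.42, -0.15, 0.09],"angular":[0.0, 0.11, 0.0],"gripper":0},
{"translation":[-0.42, -0.15, 0.08],"angular":[0.0, 0.12, 0.0],"gripper":0},
{"translation":[-0.43, -0.14, 0.08],"angular":[0.0, 0.12, 0.0],"gripper":0},
{"translation":[-0.42, -0.15, 0.06],"angular":[0.0, 0.12, 0.0],"gripper":0},
{"translation":[-0.43, -0.15, 0.06],"angular":[0.0, 0.12, 0.0],"gripper":0},
{"translation":[-0.43, -0.15, 0.05],"angular":[0.0, 0.12, 0.0],"gripper":0},
{"translation":[-0.43, -0.14, 0.05],"angular":[0.0, 0.12, 0.0],"gripper":0},
{"translation":[-0.43, -0.15, 0.04],"angular":[0.0, 0.11, 0.0],"gripper":0},
{"translation":[-0.43, -0.15, 0.03],"angular":[0.0, 0.12, 0.0],"gripper":0},
{"translation":[-0.43, -0.14, 0.02],"angular":[0.0, 0.12, 0.0],"gripper":0},
{"translation":[-0.43, -0.15, 0.02],"angular":[0.01, 0.12, 0.0],"gripper":0},
{"translation":[-0.43, -0.15, 0.01],"angular":[-0.0, 0.12, 0.0],"gripper":0},
{"translation":[-0.43, -0.15, 0.0],"angular":[-0.0, 0.12, 0.0],"gripper":0},
```

View pics/s5.png

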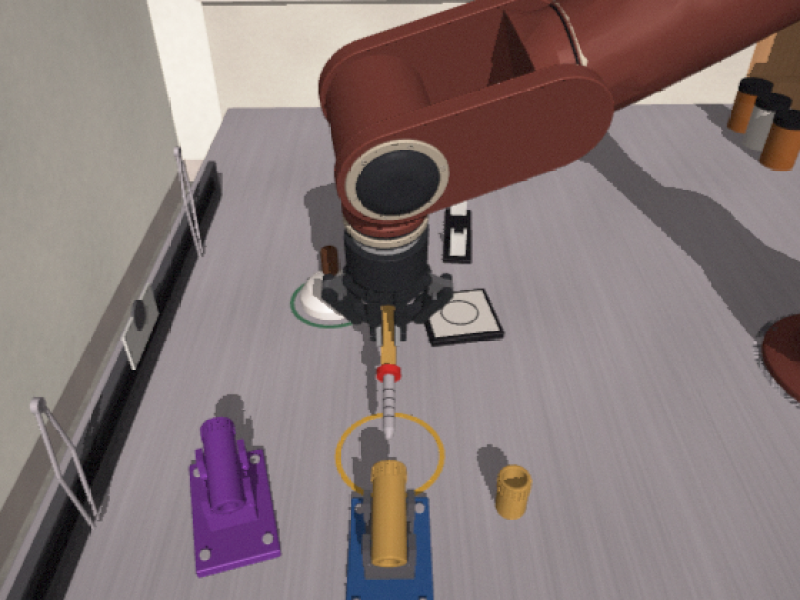

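The side view shows the gauge withdrawn, tip at (389,435) clear of the mouth at (389,465), with the shell in the green ring at (325,300). Moving to the panel.

>>> {"method": "drive_tool", "body": {
  "steps": [
    {"translation": [-0.42,-0.15,0.11],"angular": [0,0.12,0],"gripper": 0},
    {"translation": [-0.42,-0.15,0.1],"angular": [0,0.12,0],"gripper": 0},
    {"translation": [-0.42,-0.15,0.09],"angular": [0,0.12,0],"gripper": 0},
    {"translation": [-0.42,-0.15,0.09],"angular": [0,0.12,0],"gripper": 0},
    {"translation": [-0.42,-0.15,0.08],"angular": [0,0.12,0],"gripper": 0},
    {"translation": [-0.43,-0.15,0.07],"angular": [0,0.12,0],"gripper": 0},
    {"translation": [-0.43,-0.15,0.06],"angular": [0,0.12,0],"gripper": 0},
    {"translation": [-0.43,-0.15,0.06],"angular": [0,0.12,0],"gripper": 0}
  ]
}}

```text
t: 18.45
tool_pos: [0.5348, -0.0776, 0.0981]
tool_rot: [2.159, 2.161, -0.127]
contact_force: [0.6, -0.9, -2.3]
opening: 0.0113
grip_force: 58.7
```

>>> {"method": "drive_tool", "body": {
  "steps": [
    {"translation": [-0.43,-0.15,0.05],"angular": [0,0.12,0],"gripper": 0},
    {"translation": [-0.43,-0.15,0.05],"angular": [0,0.12,0],"gripper": 0},
    {"translation": [-0.43,-0.15,0.04],"angular": [0,0.12,0],"gripper": 0},
    {"translation": [-0.43,-0.15,0.03],"angular": [0,0.12,0],"gripper": 0},
    {"translation": [-0.43,-0.15,0.02],"angular": [0,0.12,0],"gripper": 0},
    {"translation": [-0.43,-0.15,0.02],"angular": [0,0.12,0],"gripper": 0},
    {"translation": [-0.43,-0.15,0.01],"angular": [0,0.12,0],"gripper": 0},
    {"translation": [-0.43,-0.15,0],"angular": [0,0.12,0],"gripper": 0}
  ]
}}

```text
t: 19.45
tool_pos: [0.4868, -0.2156, 0.0975]
tool_rot: [-2.213, -2.215, -0.018]
contact_force: [-0.0, 0.4, -2.5]
opening: 0.0114
grip_force: 58.7
```

>>> {"method": "drive_tool", "body": {
  "steps": [
    {"translation": [0,0,0],"angular": [0,0,0],"gripper": 0},
    {"translation": [0,0,0],"angular": [0,0,0],"gripper": 0},
    {"translation": [0,0,0],"angular": [0,0,0],"gripper": 0},
    {"translation": [0,0,0],"angular": [0,0,0],"gripper": 0}
  ]
}}

```text
t: 19.95
tool_pos: [0.4871, -0.2148, 0.0976]
tool_rot: [-2.213, -2.215, -0.018]
contact_force: [-1.0, 0.0, -2.4]
opening: 0.0115
grip_force: 58.7
```

```bash
python3 - <<'E'
from h import *
from station import ctrl
d=ctrl.get_image("wrist");s=ctrl.get_image("side");o=ctrl.get_obs()
cv2.imwrite("pics/f.png",np.hstack([cv2.resize(x["color"][...,::-1],(400,300),interpolation=cv2.INTER_AREA) for x in(d,s)]))
R0=Ro.from_rotvec(o["tool_rot"]);print("tip",o["tool_pos"]+R0.apply(GC+[.07,0,0]),"x axis",R0.as_matrix()[:,0],np.abs(o["dq"]).max(),o["grip_force"])
P=cloud(d);Q=(P-o["tool_pos"])@R0.as_matrix()
k=(abs(Q[...,1])<.02)&(abs(Q[...,2]+.015)<.02)&(Q[...,0]>.04)&(Q[...,0]<.13);print(Q[k].max(0),P[k][Q[k][:,0].argmax()])
P=cloud(s);k=(P[...,2]>.080)&(P[...,2]<.094)&(abs(P[...,0]-.667)<.03)&(abs(P[...,1]+.149)<.03);p=P[k];print(p.min(0),p.max(0))
E
```

```text
tip [ 0.4873402  -0.10330364  0.11365596] x axis [-5.03992341e-04  9.99884628e-01  1.51814872e-02] 0.005653377616315113 58.701241202652454
[ 0.11211592  0.01289621 -0.00232936] [ 0.48943259 -0.10316931  0.11251385]
[ 0.65439346 -0.15877012  0.08017863] [ 0.67758215 -0.1357977   0.08910742]
```

View pics/f.png

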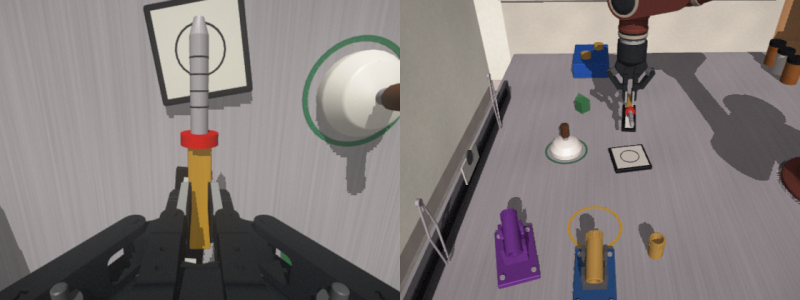

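The tip is at (0.488,-0.103,0.113), about 2 mm from the panel centre, and the gauge is level and still. The shell stands in the ring and the bystanders are untouched, so I'm handing in.

```bash
python3 -c "
from station import ctrl
print(ctrl.finish_job())"
```

```text
the job is handed in; nothing more can be done
None
```

The job is handed in; `finish_job()` gave no verdict. By my last measurements the shell stands free about 2 mm from the green ring's centre, the rod went in until the collar stopped (10 N) and came out completely, and the gauge is held level and still with its tip about 2 mm from the panel's centre and 11 cm above the bench.

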